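# Lock a gift box in the packing jig

### The job

A gift box lies loose in the packing jig. Press the pedal of the jig's spring catch all the way down with a fingertip and, while holding it down, push the stop bar forward over the catch's two teeth until it has pushed the box up against the end wall; then let go, so that the teeth spring up behind the bar and lock it. Do not touch the box itself, lift nothing, and leave the things around the jig where they are.

Things in the scene. Friction and masses are not known exactly. Their poses are not given: they have to be found in the camera images.
- jig: packing jig fixed to the bench: plywood base 310 x 280 x 12 mm, end wall (inner face at x = +141 mm, 56 mm high), two side fences along the box's lane (inner faces y = +-122 mm, 38 mm high), two rails (y = +-100 mm) that carry the stop bar. Origin: centre of the underside, on the bench. x points from the pedal to the end wall (the way the bar is pushed), y across, z up
- stop (a joint): how far the stop bar is pushed toward the end wall, m (0 = fully back, at most 0.060). It slides with about 2 N friction, cannot be lifted off, stays where left. Stopped at 0.024 by the teeth when they are up; past the teeth from 0.048 on; at about 0.055 it clamps a box that touches the end wall. Starts at 0 to 0.018
- stop_back (a point): centre of the stop bar's rear face (the face to push), 53 mm above the bench, at jig x = -74 mm + joint stop; axes as the jig's. The bar is a wooden cross bar 16 mm thick along x, 200 mm wide, from 38 to 68 mm above the bench. Two shoes run back 40 mm behind its rear face along the rails (y = +-88 to +-112 mm, tops 42 mm above the bench)
- catch (a joint): how far the spring catch (pedal and teeth in one piece) is pressed straight down, m (0 = up, 0.012 = all the way). Starts to move at about 5 N, takes about 10 N at the bottom; let go, it springs up unless the bar stands over the teeth. The teeth clear the bar's underside from 0.009 on
- catch_pad (a point): point on the pedal's top, on its middle line, at jig x = -105 mm, 34 mm above the bench when up, 22 mm when down. The pedal is a flat steel plate, y = -25 to +25 mm, x = -142 to -26 mm, level all along and passing under the bar, so a fingertip can press it and travel along it behind the bar
- catch_tooth (a point): top of the left one of the catch's two upright teeth, 47 mm above the bench when up; at jig x = -30 mm, y = +57.5 mm (the right one is at y = -57.5 mm). Each is 8 mm thick along x and 25 mm wide along y; between them lie 90 mm of free room for the finger
- box: the closed brown gift box with a window lid, 234 mm across the lane, 145 mm along the slide, 62 mm high, 0.17 to 0.34 kg, loose on the jig's base between bar and end wall; origin: centre of its underside. Against the end wall its centre is at jig x = +69 mm; it starts 11 to 20 mm short of that
- ribbon_spool: bystander: spool of ribbon, 104 x 132 x 32 mm, loose on the bench right of the jig
- marker: bystander: marker pen, 135 mm long, 16 mm thick, loose on the bench left of the jig
- scissors: bystander: scissors with red handles, 199 mm long, loose on the bench at the right
- loose_box: bystander: lidless-looking brown gift box, 234 x 145 x 62 mm, loose on the bench at the far right

How it is judged:
By the outcome, as a careful person would: the job done as asked, in the order asked, and still so for the second after the job is handed in, with the robot touching nothing.
It also fails if it takes over 48 s, if anything falls off the work surface, if the arm or the gripper's body presses on something with over 40 N, if the wrist force passes 120 N, or if a joint passes its speed limit or range.

### The arm

A 6-joint arm with a two-finger parallel gripper is mounted at the origin on a cart in front of the work surface, level with it; the furniture and walls round the work are solid. World frame = base frame: x ahead of the robot, y to its left, z up, the work surface at z = 0. Lengths are in m, angles in rad, forces in N, time in s.
With the tool pointing down it reaches from about 0.35 to 0.85 m from the base axis. Payload 8.1 kg.
Tool frame: the origin (TCP) lies midway between the tips of the shut fingers; the grasp point (between the pads) lies 19 mm behind it (robot.tcp_to_grasp is the distance from the TCP to the grasp point, in m); z points along the fingers, y is the direction in which the jaws open and shut (so a half turn about z gives the same grasp; the last joint's range is limited). The gripper opens to 93 mm and grips with 3 to 60 N. Pads are 15 mm wide; open, the fingers measure 128 mm over their backs; the gripper's body (75 mm by 188 mm) begins 65 mm behind the grasp point.
Start: joints at [-1.322, 0.13, 1.488, -0, 1.523, -0.085], TCP at [0.197, -0.567, 0.219] pointing down, gripper open.
Joint ranges: [-2.96, 2.96], [-0.89, 2.26], [0.02, 2.5], [-1.34, 4.48], [0, 2.73], [-2.66, 2.66]. Speed limits (rad/s): [2.39, 2.39, 2.79, 3.14, 3.14, 3.14].

### API

Orientations are given as a rotation vector (axis times angle).
In Python, from plant import robot gives the robot as it stands.
- The arm moves only by the tool send_rows, never from a script. Its argument "series" is a list of rows, each an object of numbers: "wx", "wy", "wz": the turn, a rotation vector about the world's x, y, z in rad; "dx", "dy", "dz": the shift along the world's x, y, z in cm; "fingers": the closure in counts, from 0 (fully open) to 255 (shut). In form: [{"wx": .., "wy": .., "wz": .., "dx": .., "dy": .., "dz": .., "fingers": ..}, ...]. A call has 1 to 20 rows; each row shifts and turns the pose as measured when the row begins; what a row does not reach is not made up. A row lasts 1/12 s, in which the tool goes at most 41.7 mm and 7.16 degrees, less where a joint would pass 70% of its speed; a pose out of reach is approached as far as the arm can. A call is refused whole if a number of a shift passes 4.17 or a number of a turn 0.125, either way. A call with a gripper value outside its range is refused whole. The fingers move at their own pace and stop on an object; "newtons" is the grip in N (left out, the last holds). Time passes only in rows, so rows that do not move let the fingers close. It gives the time, the measured TCP pose, the force and the opening at its end, in the units of the state.
- robot.read_state(): the state, without advancing time (a new reading comes with each control period).
- robot.read_camera(name): name is "scene" or "top" or "wrist"; returns the picture (480x640x3 uint8, red, green, blue); there is no depth.
- robot.camera_info(name): a dict with "intrinsics" (3x3 intrinsics, pixels), "extrinsics" (4x4, takes a point from world to camera coordinates); the wrist camera has in their place "tool_from_camera" (4x4, takes a point from camera to tool coordinates, whose origin is the TCP and whose axes are the flange's). Camera axes: x right, y up, looking along -z (the intrinsics and any distortion apply to the point x, -y, -z); pixel columns grow to the right and rows downward; lengths in m; the calibration is good to about 2 mm. A picture is of the moment at which its call begins: read the wrist's pose just before it. camera_info takes no time and is no camera call.
- robot.close_job(): hands the job in, once; it reports no verdict.
The state is a dict: "t": time; "q": joint angles; "dq": joint speeds; "joint_torque": joint torques, N m; "tool_pos": TCP position; "orientation": TCP orientation; "force": force on the tool from outside, world axes, zero at the start; "wrist_torque": the same for the moment, N m; "opening": finger opening in m.
Only numpy, scipy, OpenCV 4.12 (cv2) and the standard library are available. Lean on these libraries where they do the work, as an engineer would, in place of code of your own. Each camera call takes 0.05 s, during which the arm holds its last target.

## Working session

There is one attempt and no reset: what is moved stays moved. The work goes in short steps, Python scripts to look and compute and a tool call to move; the robot and the scene stay as the last step left them, time stands still between calls to the robot, and variables do not carry over. Pictures are saved under pics/ and viewed, and the job is handed in when it is done.

Besides the shell and the picture viewer there is one more tool, called after ">>>" in YAML: its name, and indented under it one key for each argument. send_rows: Moves the arm, as the interface text tells. Its arguments: {"type":"object","properties":{"series":{"type":"array","items":{"type":"object","properties":{"wx":{"type":"number"},"wy":{"type":"number"},"wz":{"type":"number"},"dx":{"type":"number"},"dy":{"type":"number"},"dz":{"type":"number"},"fingers":{"type":"number"}}}},"newtons":{"type":"number"}},"required":["series"]}

```bash
ls; mkdir -p pics
python3 - <<'E'
from plant import robot
import cv2
s=robot.read_state()
print(s)
for n in ("scene","top"):
    im=robot.read_camera(n); cv2.imwrite(f"pics/{n}0.png",im[:,:,::-1]); i=robot.camera_info(n); print(n,i)
print(robot.camera_info("wrist"))
E
```

```text
pics
{'t': 0.0, 'q': array([-1.32242229e+00,  1.31169690e-01,  1.48925172e+00, -9.66460934e-06,
        1.52296586e+00, -8.54143145e-02]), 'dq': array([-3.59506319e-05,  5.27053606e-04,  1.18032667e-03,  3.27339451e-04,
        2.15996068e-05,  2.83863262e-04]), 'joint_torque': array([ 2.56606509e-04, -5.59838033e+01, -4.91753769e+01,  7.69857410e-02,
        3.55616072e-02, -1.46170992e-04]), 'tool_pos': array([ 0.1964491 , -0.56634827,  0.21759747]), 'orientation': array([-3.09617851e+00, -5.21586623e-01,  2.44409765e-04]), 'force': array([ 1.4136088 , -0.15694102,  0.51390566]), 'wrist_torque': array([-0.02149658,  0.01414644,  0.00465544]), 'opening': 0.0931414482833799}
scene {'intrinsics': array([[464.98482747,   0.        , 312.15083738],
       [  0.        , 464.98482747, 229.55544485],
       [  0.        ,   0.        ,   1.        ]]), 'extrinsics': array([[-0.78373924, -0.62087839,  0.01621216,  0.3797352 ],
       [ 0.33699519, -0.40317529,  0.85081368, -0.27816856],
       [-0.52171548,  0.67227949,  0.52521733, -0.81843559],
       [ 0.        ,  0.        ,  0.      
[... 285 characters left out ...]
914, -0.01781766,  0.18746776, -0.57291439],
       [-0.18736124,  0.00748585,  0.98226256, -1.66753566],
       [ 0.        ,  0.        ,  0.        ,  1.        ]])}
{'intrinsics': array([[342.32091454,   0.        , 326.35283337],
       [  0.        , 342.32091454, 232.21228795],
       [  0.        ,   0.        ,   1.        ]]), 'tool_from_camera': array([[ 2.51833771e-04,  9.57521827e-01,  2.88360689e-01,
         8.12904954e-02],
       [ 9.99999565e-01, -5.00232548e-04,  7.87728464e-04,
        -7.36180087e-04],
       [ 8.98514600e-04,  2.88360365e-01, -9.57521536e-01,
        -1.65741974e-01],
       [ 0.00000000e+00,  0.00000000e+00,  0.00000000e+00,
         1.00000000e+00]])}
```

View pics/scene0.png

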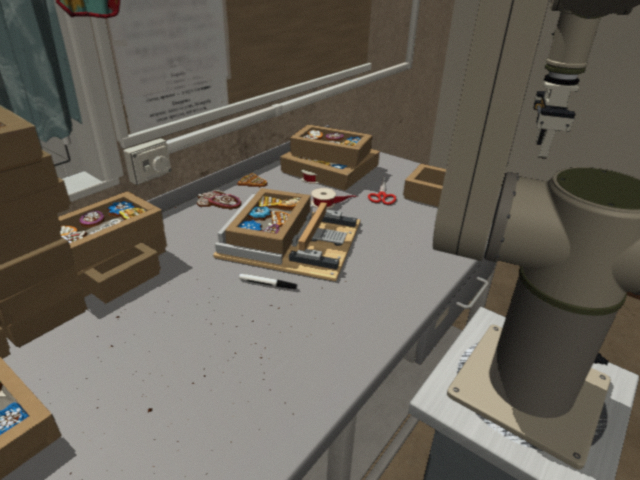

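View pics/top0.png

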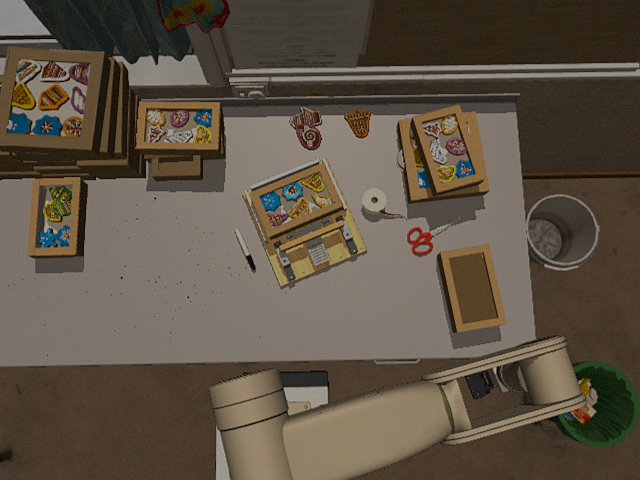

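The scene view shows the jig in the middle of the bench. In the top view it is at about px (305,222), with the end wall up-left, the pedal at (320,255) and the marker at (245,250). I'll zoom in.

Run:
```python
import cv2
im=cv2.imread("pics/top0.png")
cv2.imwrite("pics/top0z.png",cv2.resize(im[150:295,235:375],None,fx=4,fy=4,interpolation=cv2.INTER_CUBIC))
im=cv2.imread("pics/scene0.png")
cv2.imwrite("pics/scene0z.png",cv2.resize(im[180:285,210:365],None,fx=5,fy=5,interpolation=cv2.INTER_CUBIC))
```

```text
(no output)
```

View pics/top0z.png

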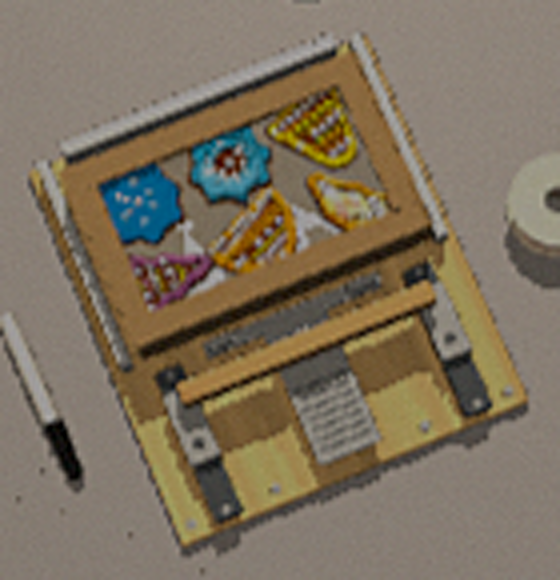

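View pics/scene0z.png

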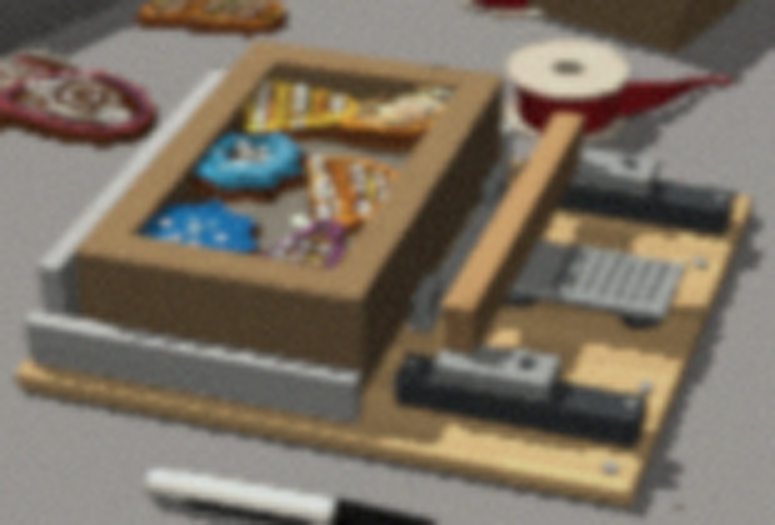

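```bash
cat > h.py <<'E'
import numpy as np
from plant import robot
def ray(cam,u,v,z):
    i=robot.camera_info(cam);K=i["intrinsics"];E=i["extrinsics"]
    d=np.array([(u-K[0,2])/K[0,0],-(v-K[1,2])/K[1,1],-1.])
    R=E[:3,:3];t=E[:3,3];c=-R.T@t;w=R.T@d
    return c+w*(z-c[2])/w[2]
def px(cam,P):
    i=robot.camera_info(cam);K=i["intrinsics"];E=i["extrinsics"]
    p=E[:3,:3]@np.asarray(P)+E[:3,3]
    return K[0,0]*p[0]/-p[2]+K[0,2],K[1,1]*-p[1]/-p[2]+K[1,2]
E
python3 - <<'E'
from h import *
def T(a,b,z): return ray("top",(a+.5)/4-.5+235,(b+.5)/4-.5+150,z)
def S(a,b,z): return ray("scene",(a+.5)/5-.5+210,(b+.5)/5-.5+180,z)
pts=dict(baseRL=(T,183,543,.012),baseRR=(T,526,398,.012),barL_r=(T,186,404,.068),barR_r=(T,437,300,.068),barL_f=(T,180,386,.068),barR_f=(T,431,284,.068),
 pedRL=(T,322,466,.034),pedRR=(T,380,440,.034),
 S_baseRL=(S,632,498,.012),S_baseRR=(S,748,197,.012),S_baseFL=(S,20,368,.012),S_barL_r=(S,478,310,.068),S_barL_f=(S,446,305,.068),S_barR_r=(S,583,118,.068),S_barR_f=(S,556,114,.068),S_pedRL=(S,665,313,.034),S_pedRR=(S,685,262,.034))
R={k:f(a,b,z) for k,(f,a,b,z) in pts.items()}
for k,v in R.items(): print(k,v.round(4))
for p in ("","S_"):
    y=R[p+"baseRL"]-R[p+"baseRR"]; print(p,"base w",np.linalg.norm(y),"yaw",np.degrees(np.arctan2(-y[0],y[1])))
    for e in "rf":
        y=R[p+"barL_"+e]-R[p+"barR_"+e]; print("bar w",np.linalg.norm(y),"yaw",np.degrees(np.arctan2(-y[0],y[1])))
    y=R[p+"pedRL"]-R[p+"pedRR"];print("ped w",np.linalg.norm(y),"yaw",np.degrees(np.arctan2(-y[0],y[1])))
    yaw=np.radians(22.5)
    ex=np.array([np.cos(yaw),np.sin(yaw),0])
    bm=(R[p+"baseRL"]+R[p+"baseRR"])/2
    print("origin",(bm+.155*ex).round(4))
    pm=(R[p+"pedRL"]+R[p+"pedRR"])/2; print("origin ped",(pm+.142*ex).round(4))
    b=(R[p+"barL_r"]+R[p+"barR_r"])/2; print("barrear mid",b.round(4),"stop",(b-bm)@ex-.155+.074)
E
```

```text
baseRL [ 0.4414 -0.0257  0.012 ]
baseRR [ 0.5449 -0.2818  0.012 ]
barL_r [ 0.5354 -0.0318  0.068 ]
barR_r [ 0.6087 -0.2145  0.068 ]
barL_f [ 0.5486 -0.0275  0.068 ]
barR_f [ 0.6206 -0.2105  0.068 ]
pedRL [ 0.4935 -0.1289  0.034 ]
pedRR [ 0.5119 -0.1718  0.034 ]
S_baseRL [ 0.4339 -0.0229  0.012 ]
S_baseRR [ 0.543  -0.2831  0.012 ]
S_baseFL [0.7247 0.0841 0.012 ]
S_barL_r [ 0.5321 -0.0322  0.068 ]
S_barL_f [ 0.5462 -0.0259  0.068 ]
S_barR_r [ 0.6072 -0.2136  0.068 ]
S_barR_f [ 0.621  -0.2079  0.068 ]
S_pedRL [ 0.4922 -0.1296  0.034 ]
S_pedRR [ 0.5118 -0.175   0.034 ]
 base w 0.27621015837211205 yaw 22.021618007564484
bar w 0.19689360352835378 yaw 21.846004183821943
bar w 0.1966009790870287 yaw 21.4835244834017
ped w 0.04662460510862854 yaw 23.29067825010121
origin [ 0.6363 -0.0945  0.012 ]
origin ped [ 0.6339 -0.096   0.034 ]
barrear mid [ 0.572  -0.1231  0.068 ] stop 0.003620663221604467
S_ base w 0.2822087448910054 yaw 22.75140082523006
bar w 0.19640236280558315 yaw 22.505796393660216
bar w 0.19673594706847242 yaw 22.34917426190811
ped w 0.04942796113412036 yaw 23.301094401582848
origin [ 0.6317 -0.0937  0.012 ]
origin ped [ 0.6332 -0.0979  0.034 ]
barrear mid [ 0.5697 -0.1229  0.068 ] stop 0.005507425151430212
```

>>> send_rows:
  series:
    - {"dx": 1.7, "dy": 2.15, "fingers": 255}
    - {"dx": 1.7, "dy": 2.15, "fingers": 255}
    - {"dx": 1.7, "dy": 2.15, "fingers": 255}
    - {"dx": 1.7, "dy": 2.15, "fingers": 255}
    - {"dx": 1.7, "dy": 2.15, "fingers": 255}
    - {"dx": 1.7, "dy": 2.15, "fingers": 255}
    - {"dx": 1.7, "dy": 2.15, "fingers": 255}
    - {"dx": 1.7, "dy": 2.15, "fingers": 255}
    - {"dx": 1.7, "dy": 2.15, "fingers": 255}
    - {"dx": 1.7, "dy": 2.15, "fingers": 255}
    - {"dx": 1.7, "dy": 2.15, "fingers": 255}
    - {"dx": 1.7, "dy": 2.15, "fingers": 255}
    - {"dx": 1.7, "dy": 2.15, "fingers": 255}
    - {"dx": 1.7, "dy": 2.15, "fingers": 255}
    - {"dx": 1.7, "dy": 2.15, "fingers": 255}
    - {"dx": 1.7, "dy": 2.15, "fingers": 255}
    - {"dx": 1.7, "dy": 2.15, "fingers": 255}
    - {"fingers": 255}
    - {"fingers": 255}
  newtons: 20

```text
schema error: expected keys wx, wy, wz, dx, dy, dz, fingers
```

>>> send_rows:
  series:
    - {"wx": 0, "wy": 0, "wz": 0, "dx": 1.7, "dy": 2.15, "dz": 0, "fingers": 255}
    - {"wx": 0, "wy": 0, "wz": 0, "dx": 1.7, "dy": 2.15, "dz": 0, "fingers": 255}
    - {"wx": 0, "wy": 0, "wz": 0, "dx": 1.7, "dy": 2.15, "dz": 0, "fingers": 255}
    - {"wx": 0, "wy": 0, "wz": 0, "dx": 1.7, "dy": 2.15, "dz": 0, "fingers": 255}
    - {"wx": 0, "wy": 0, "wz": 0, "dx": 1.7, "dy": 2.15, "dz": 0, "fingers": 255}
    - {"wx": 0, "wy": 0, "wz": 0, "dx": 1.7, "dy": 2.15, "dz": 0, "fingers": 255}
    - {"wx": 0, "wy": 0, "wz": 0, "dx": 1.7, "dy": 2.15, "dz": 0, "fingers": 255}
    - {"wx": 0, "wy": 0, "wz": 0, "dx": 1.7, "dy": 2.15, "dz": 0, "fingers": 255}
    - {"wx": 0, "wy": 0, "wz": 0, "dx": 1.7, "dy": 2.15, "dz": 0, "fingers": 255}
    - {"wx": 0, "wy": 0, "wz": 0, "dx": 1.7, "dy": 2.15, "dz": 0, "fingers": 255}
    - {"wx": 0, "wy": 0, "wz": 0, "dx": 1.7, "dy": 2.15, "dz": 0, "fingers": 255}
    - {"wx": 0, "wy": 0, "wz": 0, "dx": 1.7, "dy": 2.15, "dz": 0, "fingers": 255}
    - {"wx": 0, "wy": 0, "wz": 0, "dx": 1.7, "dy": 2.15, "dz": 0, "fingers": 255}
    - {"wx": 0, "wy": 0, "wz": 0, "dx": 1.7, "dy": 2.15, "dz": 0, "fingers": 255}
    - {"wx": 0, "wy": 0, "wz": 0, "dx": 1.7, "dy": 2.15, "dz": 0, "fingers": 255}
    - {"wx": 0, "wy": 0, "wz": 0, "dx": 1.7, "dy": 2.15, "dz": 0, "fingers": 255}
    - {"wx": 0, "wy": 0, "wz": 0, "dx": 0, "dy": 0, "dz": 0, "fingers": 255}
    - {"wx": 0, "wy": 0, "wz": 0, "dx": 0, "dy": 0, "dz": 0, "fingers": 255}
  newtons: 20

```text
t: 1.6
tool_pos: [0.4729, -0.2001, 0.208]
orientation: [-3.084, -0.513, 0.012]
force: [0.1, 0.1, 0.3]
opening: 0.0008
```

>>> send_rows:
  series:
    - {"wx": 0, "wy": 0, "wz": 0.015, "dx": 1.6, "dy": 1.6, "dz": -1.5, "fingers": 255}
    - {"wx": 0, "wy": 0, "wz": 0.015, "dx": 1.6, "dy": 1.6, "dz": -1.5, "fingers": 255}
    - {"wx": 0, "wy": 0, "wz": 0.015, "dx": 1.6, "dy": 1.6, "dz": -1.5, "fingers": 255}
    - {"wx": 0, "wy": 0, "wz": 0.015, "dx": 1.6, "dy": 1.6, "dz": -1.5, "fingers": 255}
    - {"wx": 0, "wy": 0, "wz": 0, "dx": 0, "dy": 0, "dz": 0, "fingers": 255}
    - {"wx": 0, "wy": 0, "wz": 0, "dx": 0, "dy": 0, "dz": 0, "fingers": 255}

```text
t: 2.1
tool_pos: [0.5367, -0.1381, 0.1454]
orientation: [-3.07, -0.604, 0.014]
force: [-0.4, -0.0, 0.6]
opening: 0.0005
```

```bash
cat >> h.py <<'E'
from scipy.spatial.transform import Rotation as Ro
O=np.array([.634,-.0955]);YAW=np.radians(22.2)
EX=np.array([np.cos(YAW),np.sin(YAW)]);EY=np.array([-EX[1],EX[0]])
def rep():
    s=robot.read_state();p=s["tool_pos"];d=p[:2]-O
    print("t",s["t"],"pos",p.round(4),"jig",(d@EX).round(4),(d@EY).round(4),"F",s["force"].round(1),"open",s["opening"].round(4))
    Rt=Ro.from_rotvec(s["orientation"]);M=np.column_stack([np.r_[EX,0],np.r_[EX[1],-EX[0],0],[0,0,-1]])
    print("need rot",(Ro.from_matrix(M)*Rt.inv()).as_rotvec().round(4))
    return s
def wpx(P,s):
    i=robot.camera_info("wrist");K=i["intrinsics"];C=i["tool_from_camera"]
    Rt=Ro.from_rotvec(s["orientation"]).as_matrix()
    t=Rt.T@(np.asarray(P)-s["tool_pos"]);p=C[:3,:3].T@(t-C[:3,3])
    return K[0,0]*p[0]/-p[2]+K[0,2],K[1,1]*-p[1]/-p[2]+K[1,2]
def jw(x,y,z): return np.r_[O+x*EX+y*EY,z]
def wray(u,v,z,s):
    i=robot.camera_info("wrist");K=i["intrinsics"];C=i["tool_from_camera"]
    Rt=Ro.from_rotvec(s["orientation"]).as_matrix()
    d=np.array([(u-K[0,2])/K[0,0],-(v-K[1,2])/K[1,1],-1.])
    c=s["tool_pos"]+Rt@C[:3,3];w=Rt@C[:3,:3]@d
    P=c+w*(z-c[2])/w[2];e=P[:2]-O
    return P,np.r_[e@EX,e@EY]
E
python3 - <<'E'
from h import *
import cv2
s=rep(); im=robot.read_camera("wrist")[:,:,::-1].copy()
cv2.imwrite("pics/w1.png",im)
for P in [(-.142,.025,.034),(-.142,-.025,.034),(-.069,.1,.068),(-.069,-.1,.068),(-.155,.14,.012),(-.155,-.14,.012),(-.026,.025,.034)]:
    u=wpx(jw(*P),s); print(P,np.round(u,1)); cv2.circle(im,(int(round(u[0])),int(round(u[1]))),3,(255,0,255),1)
cv2.imwrite("pics/w1m.png",im)
E
```

```text
Traceback (most recent call last):
  File "h.py", line 17, in rep
    print("t",s["t"],"pos",p.round(4),"jig",(d@EX).round(4),(d@EY).round(4),"F",s["force"].round(1),"open",s["opening"].round(4))
                                                                                                           ^^^^^^^^^^^^^^^^^^
AttributeError: 'float' object has no attribute 'round'
```

```bash
sed -i 's/s\["opening"\].round(4)/round(s["opening"],4)/' h.py
python3 - <<'E'
from h import *
import cv2
s=rep(); im=robot.read_camera("wrist")[:,:,::-1].copy()
cv2.imwrite("pics/w1.png",im)
for P in [(-.142,.025,.034),(-.142,-.025,.034),(-.069,.1,.068),(-.069,-.1,.068),(-.155,.14,.012),(-.155,-.14,.012),(-.026,.025,.034)]:
    u=wpx(jw(*P),s); print(P,np.round(u,1)); cv2.circle(im,(int(round(u[0])),int(round(u[1]))),3,(255,0,255),1)
cv2.imwrite("pics/w1m.png",im)
E
```

```text
t 2.1 pos [ 0.5367 -0.1381  0.1454] jig -0.1061 -0.0027 F [-0.4 -0.   0.6] open 0.0005
need rot [-0.0108 -0.0114 -0.0011]
(-0.142, 0.025, 0.034) [297.6 268.1]
(-0.142, -0.025, 0.034) [354.8 268.5]
(-0.069, 0.1, 0.068) [186.7 192.3]
(-0.069, -0.1, 0.068) [465.9 193.4]
(-0.155, 0.14, 0.012) [179.5 270.7]
(-0.155, -0.14, 0.012) [475.3 272.9]
(-0.026, 0.025, 0.034) [294.  129.7]
```

View pics/w1m.png

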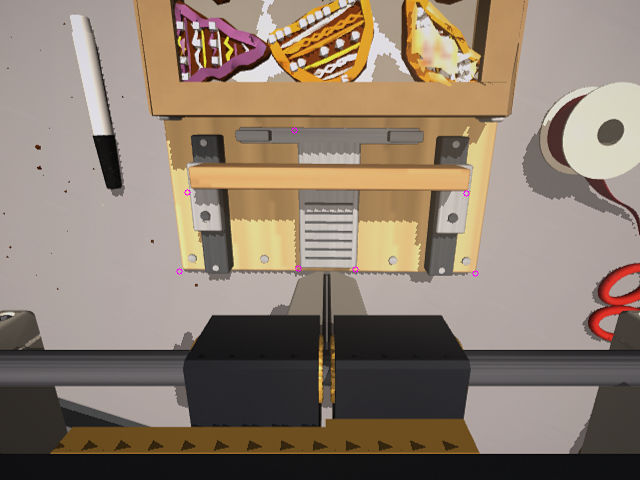

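The marked predictions line up with the pedal, base and bar to within about 2 px. The bar's rear edge is at row 190 and the pedal's end at (298..355, 268). Now I'll descend to just above the pedal.

>>> send_rows:
  series:
    - {"wx": -0.003, "wy": -0.003, "wz": 0, "dx": 0, "dy": 0.03, "dz": -1.4, "fingers": 255}
    - {"wx": -0.003, "wy": -0.003, "wz": 0, "dx": 0, "dy": 0.03, "dz": -1.4, "fingers": 255}
    - {"wx": -0.003, "wy": -0.003, "wz": 0, "dx": 0, "dy": 0.03, "dz": -1.4, "fingers": 255}
    - {"wx": -0.003, "wy": -0.003, "wz": 0, "dx": 0, "dy": 0.03, "dz": -1.4, "fingers": 255}
    - {"wx": 0, "wy": 0, "wz": 0, "dx": 0, "dy": 0, "dz": -1.4, "fingers": 255}
    - {"wx": 0, "wy": 0, "wz": 0, "dx": 0, "dy": 0, "dz": -1.4, "fingers": 255}
    - {"wx": 0, "wy": 0, "wz": 0, "dx": 0, "dy": 0, "dz": -1.2, "fingers": 255}
    - {"wx": 0, "wy": 0, "wz": 0, "dx": 0, "dy": 0, "dz": 0, "fingers": 255}
    - {"wx": 0, "wy": 0, "wz": 0, "dx": 0, "dy": 0, "dz": 0, "fingers": 255}

```text
t: 2.9
tool_pos: [0.5344, -0.1498, 0.0543]
orientation: [3.077, 0.583, 0.013]
force: [0.1, -0.9, -0.3]
opening: 0.0004
```

```bash
python3 -c "
from h import *
rep()"
```

```text
t 2.9 pos [ 0.5344 -0.1498  0.0543] jig -0.1127 -0.0127 F [ 0.1 -0.9 -0.3] open 0.0004
need rot [0.0082 0.0099 0.0128]
```

>>> send_rows:
  series:
    - {"wx": 0.004, "wy": 0.005, "wz": 0.006, "dx": 0.09, "dy": 0.65, "dz": -0.3, "fingers": 255}
    - {"wx": 0.004, "wy": 0.005, "wz": 0.006, "dx": 0.09, "dy": 0.65, "dz": -0.3, "fingers": 255}
    - {"wx": 0, "wy": 0, "wz": 0, "dx": 0, "dy": 0, "dz": -0.3, "fingers": 255}
    - {"wx": 0, "wy": 0, "wz": 0, "dx": 0, "dy": 0, "dz": -0.3, "fingers": 255}
    - {"wx": 0, "wy": 0, "wz": 0, "dx": 0, "dy": 0, "dz": 0, "fingers": 255}

```text
t: 3.32
tool_pos: [0.5385, -0.137, 0.0451]
orientation: [3.081, 0.604, 0.006]
force: [0.0, 0.0, -0.4]
opening: 0.0004
```

```bash
python3 -c "
from h import *
rep()"
```

```text
t 3.3167 pos [ 0.5385 -0.137   0.0451] jig -0.1041 -0.0023 F [ 0.   0.  -0.4] open 0.0004
need rot [0.001  0.0038 0.0004]
```

>>> send_rows:
  series:
    - {"wx": 0, "wy": 0, "wz": 0, "dx": 0, "dy": 0, "dz": -0.4, "fingers": 255}
    - {"wx": 0, "wy": 0, "wz": 0, "dx": 0, "dy": 0, "dz": -0.4, "fingers": 255}
    - {"wx": 0, "wy": 0, "wz": 0, "dx": 0, "dy": 0, "dz": -0.4, "fingers": 255}
    - {"wx": 0, "wy": 0, "wz": 0, "dx": 0, "dy": 0, "dz": -0.4, "fingers": 255}

```text
t: 3.65
tool_pos: [0.5398, -0.1371, 0.0296]
orientation: [3.079, 0.605, 0.009]
force: [-3.1, 1.2, 6.6]
opening: 0.0005
```

```bash
python3 -c "
from h import *
rep()"
```

```text
t 3.65 pos [ 0.5398 -0.1371  0.0296] jig -0.1029 -0.0029 F [-3.1  1.2  6.6] open 0.0005
need rot [ 0.0021  0.0062 -0.0006]
```

Contact with the pedal: 6.6 N at z=29.6 mm, as expected. I'll press on to the bottom.

>>> send_rows:
  series:
    - {"wx": 0, "wy": 0, "wz": 0, "dx": 0, "dy": 0, "dz": -0.4, "fingers": 255}
    - {"wx": 0, "wy": 0, "wz": 0, "dx": 0, "dy": 0, "dz": -0.4, "fingers": 255}
    - {"wx": 0, "wy": 0, "wz": 0, "dx": 0, "dy": 0, "dz": -0.3, "fingers": 255}

```text
t: 3.9
tool_pos: [0.5399, -0.1374, 0.0212]
orientation: [3.079, 0.605, 0.007]
force: [-22.5, 6.4, 50.5]
opening: 0.0004
```

```bash
python3 -c "
from h import *
rep()"
```

```text
t 3.9 pos [ 0.5399 -0.1374  0.0212] jig -0.1029 -0.0032 F [-22.5   6.4  50.5] open 0.0004
need rot [ 0.0023  0.0052 -0.0007]
```

>>> send_rows:
  series:
    - {"wx": 0, "wy": 0, "wz": 0, "dx": 0, "dy": 0, "dz": 0.03, "fingers": 255}

```text
t: 3.98
tool_pos: [0.54, -0.1373, 0.023]
orientation: [3.08, 0.605, 0.007]
force: [-6.5, 2.9, 9.3]
opening: 0.0006
```

```bash
python3 -c "
from h import *
rep()"
```

```text
t 3.9833 pos [ 0.54   -0.1373  0.023 ] jig -0.1028 -0.0031 F [-6.5  2.9  9.3] open 0.0006
need rot [ 0.0018  0.0048 -0.0006]
```

>>> send_rows:
  series:
    - {"wx": 0, "wy": 0, "wz": 0, "dx": 0.45, "dy": 0.2, "dz": -0.1, "fingers": 255}
    - {"wx": 0, "wy": 0, "wz": 0, "dx": 0.45, "dy": 0.2, "dz": -0.1, "fingers": 255}
    - {"wx": 0, "wy": 0, "wz": 0, "dx": 0.45, "dy": 0.2, "dz": -0.1, "fingers": 255}

```text
t: 4.23
tool_pos: [0.5521, -0.1335, 0.0223]
orientation: [3.078, 0.604, 0.001]
force: [-6.8, -2.1, 9.5]
opening: 0.0006
```

```bash
python3 -c "
from h import *
rep()"
```

```text
t 4.2333 pos [ 0.5521 -0.1335  0.0223] jig -0.0902 -0.0042 F [-6.8 -2.1  9.5] open 0.0006
need rot [ 0.005   0.0016 -0.0001]
```

>>> send_rows:
  series:
    - {"wx": 0.001, "wy": 0, "wz": 0, "dx": 0.43, "dy": 0.28, "dz": -0.1, "fingers": 255}
    - {"wx": 0.001, "wy": 0, "wz": 0, "dx": 0.43, "dy": 0.28, "dz": -0.1, "fingers": 255}
    - {"wx": 0.001, "wy": 0, "wz": 0, "dx": 0.43, "dy": 0.28, "dz": -0.1, "fingers": 255}

```text
t: 4.48
tool_pos: [0.5624, -0.1298, 0.0222]
orientation: [3.075, 0.603, -0.011]
force: [-11.6, -4.4, 15.3]
opening: 0.0007
```

```bash
python3 -c "
from h import *
rep()"
```

```text
t 4.4833 pos [ 0.5624 -0.1298  0.0222] jig -0.0792 -0.0047 F [-11.6  -4.4  15.3] open 0.0007
need rot [ 0.0088 -0.0055  0.0005]
```

>>> send_rows:
  series:
    - {"wx": 0.003, "wy": -0.003, "wz": 0, "dx": 0.43, "dy": 0.28, "dz": -0.08, "fingers": 255}
    - {"wx": 0.003, "wy": -0.003, "wz": 0, "dx": 0.43, "dy": 0.28, "dz": -0.08, "fingers": 255}
    - {"wx": 0.003, "wy": -0.003, "wz": 0, "dx": 0.43, "dy": 0.28, "dz": -0.08, "fingers": 255}

```text
t: 4.73
tool_pos: [0.5723, -0.1257, 0.0222]
orientation: [3.079, 0.602, -0.008]
force: [-13.8, -4.9, 16.8]
opening: 0.0004
```

```bash
python3 -c "
from h import *
rep()"
```

```text
t 4.7333 pos [ 0.5723 -0.1257  0.0222] jig -0.0686 -0.0047 F [-13.8  -4.9  16.8] open 0.0004
need rot [ 0.0057 -0.0042  0.0014]
```

>>> send_rows:
  series:
    - {"wx": 0.003, "wy": -0.003, "wz": 0, "dx": 0.42, "dy": 0.28, "dz": -0.08, "fingers": 255}
    - {"wx": 0.003, "wy": -0.003, "wz": 0, "dx": 0.42, "dy": 0.28, "dz": -0.08, "fingers": 255}
    - {"wx": 0.003, "wy": -0.003, "wz": 0, "dx": 0.42, "dy": 0.28, "dz": -0.08, "fingers": 255}

```text
t: 4.98
tool_pos: [0.5812, -0.122, 0.0222]
orientation: [3.082, 0.601, -0.007]
force: [-12.7, -4.7, 17.2]
opening: 0.0005
```

Run:
```python
from h import *
import cv2
rep()
im=robot.read_camera("wrist"); cv2.imwrite("pics/w2.png",im[:,:,::-1])
```

```text
t 4.9833 pos [ 0.5812 -0.122   0.0222] jig -0.0589 -0.0046 F [-12.7  -4.7  17.2] open 0.0005
need rot [ 0.0027 -0.0039  0.0025]
```

View pics/w2.png

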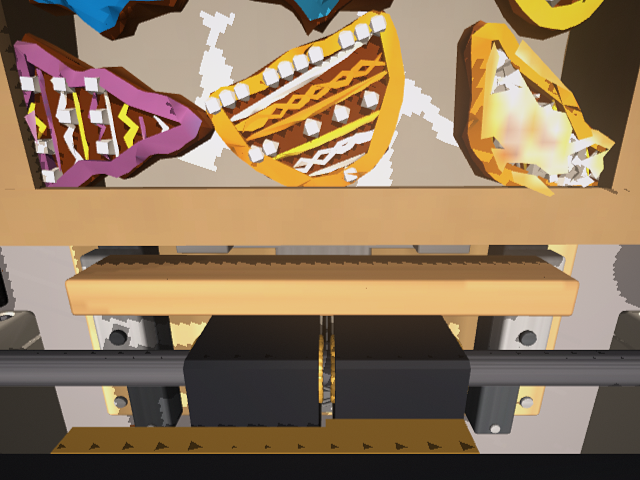

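The wrist view shows the fingers right against the bar (rear edge about row 315), with the teeth just ahead of it at row 247. The pedal is at its bottom. I'll keep pushing.

>>> send_rows:
  series:
    - {"wx": 0.002, "wy": -0.003, "wz": 0.001, "dx": 0.42, "dy": 0.28, "dz": -0.08, "fingers": 255}
    - {"wx": 0.002, "wy": -0.003, "wz": 0.001, "dx": 0.42, "dy": 0.28, "dz": -0.08, "fingers": 255}
    - {"wx": 0.002, "wy": -0.003, "wz": 0.001, "dx": 0.42, "dy": 0.28, "dz": -0.08, "fingers": 255}

```text
t: 5.28
tool_pos: [0.5892, -0.1189, 0.0222]
orientation: [3.081, 0.603, -0.01]
force: [-15.0, -6.1, 18.1]
opening: 0.0005
```

```bash
python3 -c "
from h import *
rep()"
```

```text
t 5.2833 pos [ 0.5892 -0.1189  0.0222] jig -0.0503 -0.0047 F [-15.   -6.1  18.1] open 0.0005
need rot [ 0.0033 -0.0058  0.0009]
```

>>> send_rows:
  series:
    - {"wx": 0.003, "wy": -0.004, "wz": 0.001, "dx": 0.43, "dy": 0.28, "dz": -0.08, "fingers": 255}
    - {"wx": 0.003, "wy": -0.004, "wz": 0.001, "dx": 0.43, "dy": 0.28, "dz": -0.08, "fingers": 255}
    - {"wx": 0.003, "wy": -0.004, "wz": 0.001, "dx": 0.43, "dy": 0.28, "dz": -0.08, "fingers": 255}

```text
t: 5.53
tool_pos: [0.5967, -0.1157, 0.0222]
orientation: [-3.082, -0.606, 0.009]
force: [-18.1, -6.4, 19.4]
opening: 0.0005
```

```bash
python3 -c "
from h import *
rep()"
```

```text
t 5.5333 pos [ 0.5967 -0.1157  0.0222] jig -0.0421 -0.0046 F [-18.1  -6.4  19.4] open 0.0005
need rot [ 0.0006 -0.0059 -0.0009]
```

>>> send_rows:
  series:
    - {"wx": 0.001, "wy": -0.004, "wz": 0, "dx": 0.45, "dy": 0.28, "dz": -0.07, "fingers": 255}
    - {"wx": 0.001, "wy": -0.004, "wz": 0, "dx": 0.45, "dy": 0.28, "dz": -0.07, "fingers": 255}
    - {"wx": 0.001, "wy": -0.004, "wz": 0, "dx": 0.45, "dy": 0.28, "dz": -0.07, "fingers": 255}

```text
t: 5.78
tool_pos: [0.6035, -0.1131, 0.0222]
orientation: [3.08, 0.603, -0.015]
force: [-18.6, -6.0, 18.4]
opening: 0.0006
```

```bash
python3 -c "
from h import *
rep()"
```

```text
t 5.7833 pos [ 0.6035 -0.1131  0.0222] jig -0.0349 -0.0048 F [-18.6  -6.   18.4] open 0.0006
need rot [ 0.0045 -0.0089  0.0009]
```

>>> send_rows:
  series:
    - {"wx": 0.003, "wy": -0.005, "wz": 0, "dx": 0.45, "dy": 0.27, "dz": -0.07, "fingers": 255}
    - {"wx": 0.003, "wy": -0.005, "wz": 0, "dx": 0.45, "dy": 0.27, "dz": -0.07, "fingers": 255}

```text
t: 5.95
tool_pos: [0.6079, -0.1112, 0.0222]
orientation: [3.083, 0.602, -0.015]
force: [-15.4, -4.1, 17.7]
opening: 0.0002
```

Run:
```python
from h import *
import cv2
rep()
im=robot.read_camera("top")[150:295,235:375,::-1]; cv2.imwrite("pics/t3.png",cv2.resize(im,None,fx=4,fy=4,interpolation=cv2.INTER_CUBIC))
im=robot.read_camera("scene")[165:285,210:365,::-1]; cv2.imwrite("pics/s3.png",cv2.resize(im,None,fx=5,fy=4.99,interpolation=cv2.INTER_CUBIC))
```

```text
t 5.95 pos [ 0.6079 -0.1112  0.0222] jig -0.0301 -0.0047 F [-15.4  -4.1  17.7] open 0.0002
need rot [ 0.0027 -0.0091  0.002 ]
```

View pics/s3.png

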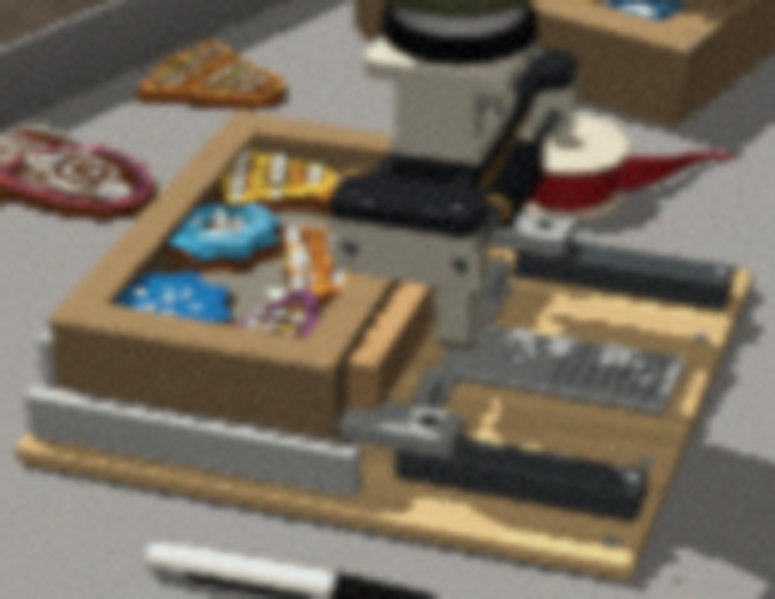

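View pics/t3.png

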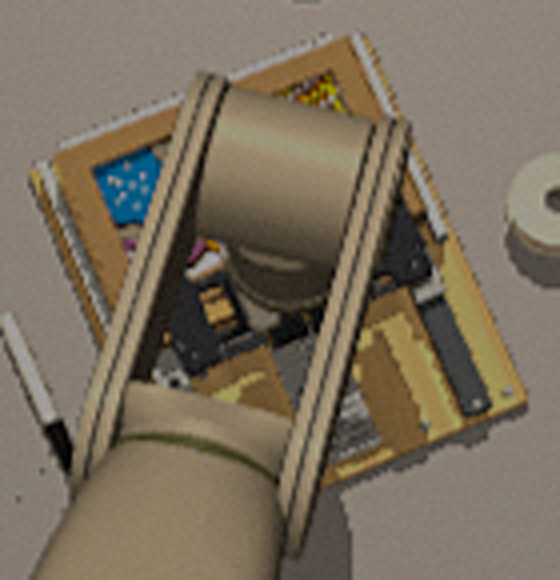

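The box is against, or within a few mm of, the end wall and the teeth are emerging behind the bar. I'll push on gently until it clamps.

>>> send_rows:
  series:
    - {"wx": 0.003, "wy": -0.005, "wz": 0, "dx": 0.42, "dy": 0.25, "dz": -0.07, "fingers": 255}

```text
t: 6.13
tool_pos: [0.6085, -0.1109, 0.0222]
orientation: [-3.083, -0.601, 0.019]
force: [-41.8, -12.1, 35.1]
opening: 0.0007
```

```bash
python3 -c "
from h import *
rep()"
```

```text
t 6.1333 pos [ 0.6085 -0.1109  0.0222] jig -0.0294 -0.0047 F [-41.8 -12.1  35.1] open 0.0007
need rot [ 0.0023 -0.0119  0.0024]
```

It has clamped: the force jumped to 42 N with 0.7 mm of travel. Now I'll ease off slightly and lift straight up.

>>> send_rows:
  series:
    - {"wx": 0, "wy": 0, "wz": 0, "dx": -0.15, "dy": -0.06, "dz": 0, "fingers": 255}
    - {"wx": 0, "wy": 0, "wz": 0, "dx": -0.15, "dy": -0.06, "dz": 0.3, "fingers": 255}
    - {"wx": 0, "wy": 0, "wz": 0, "dx": 0, "dy": 0, "dz": 0.5, "fingers": 255}
    - {"wx": 0, "wy": 0, "wz": 0, "dx": 0, "dy": 0, "dz": 0.6, "fingers": 255}
    - {"wx": 0, "wy": 0, "wz": 0, "dx": 0, "dy": 0, "dz": 0.6, "fingers": 255}

```text
t: 6.55
tool_pos: [0.6069, -0.1125, 0.0449]
orientation: [-3.084, -0.599, 0.014]
force: [0.7, 0.5, 0.0]
opening: 0.0001
```

Run:
```python
from h import *
import cv2
s=rep()
im=robot.read_camera("wrist"); cv2.imwrite("pics/w4.png",im[:,:,::-1])
im=robot.read_camera("scene")[165:285,210:365,::-1]; cv2.imwrite("pics/s4.png",cv2.resize(im,None,fx=5,fy=4.99,interpolation=cv2.INTER_CUBIC))
```

```text
t 6.55 pos [ 0.6069 -0.1125  0.0449] jig -0.0315 -0.0055 F [0.7 0.5 0. ] open 0.0001
need rot [ 0.0013 -0.0089  0.004 ]
```

View pics/s4.png

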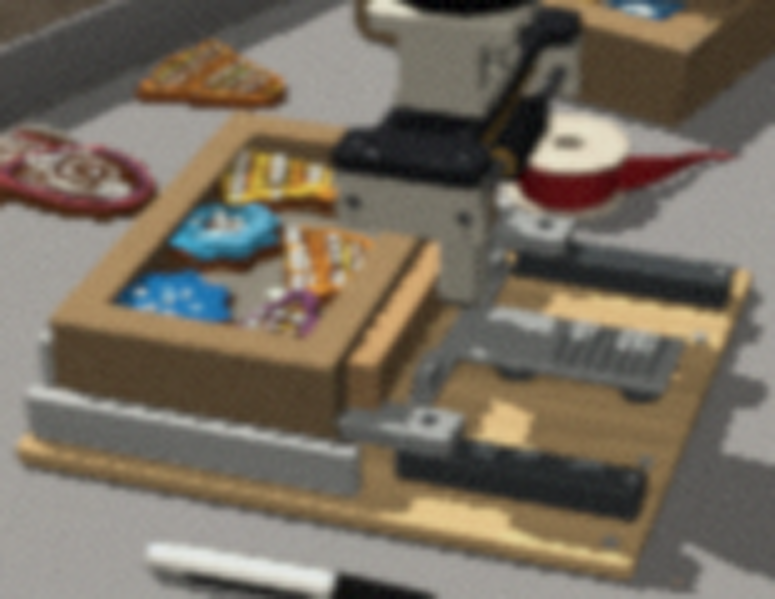

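View pics/w4.png

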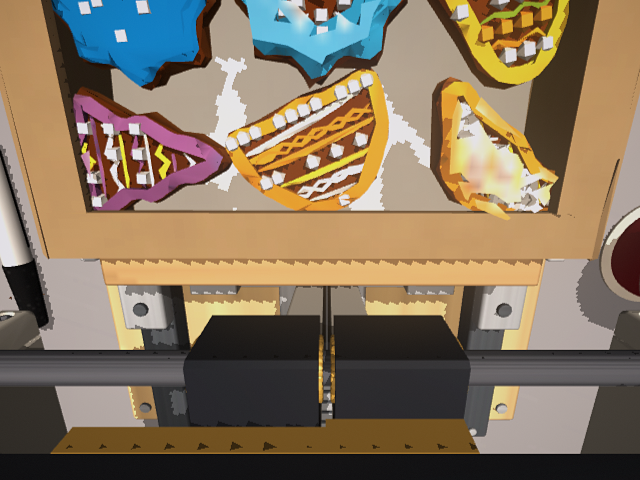

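The pedal has sprung up and the teeth stand behind the bar. I'll rise clear and slightly back, then check.

>>> send_rows:
  series:
    - {"wx": 0, "wy": 0, "wz": 0, "dx": -0.4, "dy": -0.1, "dz": 0.8, "fingers": 255}
    - {"wx": 0, "wy": 0, "wz": 0, "dx": -0.5, "dy": -0.1, "dz": 1.2, "fingers": 255}
    - {"wx": 0, "wy": 0, "wz": 0, "dx": -1.0, "dy": -0.3, "dz": 1.5, "fingers": 255}
    - {"wx": 0, "wy": 0, "wz": 0, "dx": -1.0, "dy": -0.3, "dz": 1.5, "fingers": 255}
    - {"wx": 0, "wy": 0, "wz": 0, "dx": -1.5, "dy": -0.5, "dz": 2, "fingers": 255}
    - {"wx": 0, "wy": 0, "wz": 0, "dx": -1.5, "dy": -0.5, "dz": 2, "fingers": 255}
    - {"wx": 0, "wy": 0, "wz": 0, "dx": -2, "dy": -0.8, "dz": 2, "fingers": 255}
    - {"wx": 0, "wy": 0, "wz": 0, "dx": -2, "dy": -0.8, "dz": 2, "fingers": 255}
    - {"wx": 0, "wy": 0, "wz": 0, "dx": 0, "dy": 0, "dz": 0, "fingers": 255}
    - {"wx": 0, "wy": 0, "wz": 0, "dx": 0, "dy": 0, "dz": 0, "fingers": 255}

```text
t: 7.48
tool_pos: [0.4983, -0.1473, 0.1833]
orientation: [-3.083, -0.6, 0.018]
force: [0.7, 0.6, -0.1]
opening: 0.0002
```

Run:
```python
from h import *
import cv2
s=rep()
im=robot.read_camera("wrist")[:,:,::-1].copy(); cv2.imwrite("pics/w5.png",im)
for P in [(-.019,.1,.068),(-.019,-.1,.068),(-.034,.0575,.047),(-.034,-.0575,.047),(.141,.122,.056),(.141,-.122,.056),(.1415,.117,.062),(.1415,-.117,.062)]:
    u=wpx(jw(*P),s); print(P,np.round(u,1)); cv2.circle(im,(int(round(u[0])),int(round(u[1]))),3,(255,0,255),1)
cv2.imwrite("pics/w5m.png",im)
im=robot.read_camera("scene")[165:285,210:365,::-1]; cv2.imwrite("pics/s5.png",cv2.resize(im,None,fx=5,fy=4.99,interpolation=cv2.INTER_CUBIC))
```

```text
t 7.4833 pos [ 0.4983 -0.1473  0.1833] jig -0.1452 0.0033 F [ 0.7  0.6 -0.1] open 0.0002
need rot [ 0.002  -0.0115  0.0032]
(-0.019, 0.1, 0.068) [197.6  64.7]
(-0.019, -0.1, 0.068) [466.7  63.7]
(-0.034, 0.0575, 0.047) [261.1  89.1]
(-0.034, -0.0575, 0.047) [402.2  88.6]
(0.141, 0.122, 0.056) [ 141.  -207.9]
(0.141, -0.122, 0.056) [ 524.2 -210.6]
(0.1415, 0.117, 0.062) [ 143.9 -218. ]
(0.1415, -0.117, 0.062) [ 521.6 -220.7]
```

View pics/s5.png

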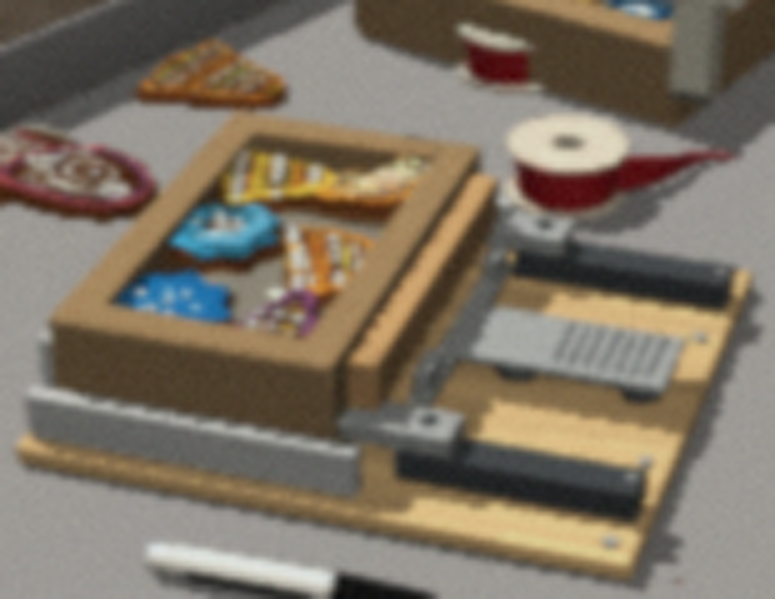

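View pics/w5m.png

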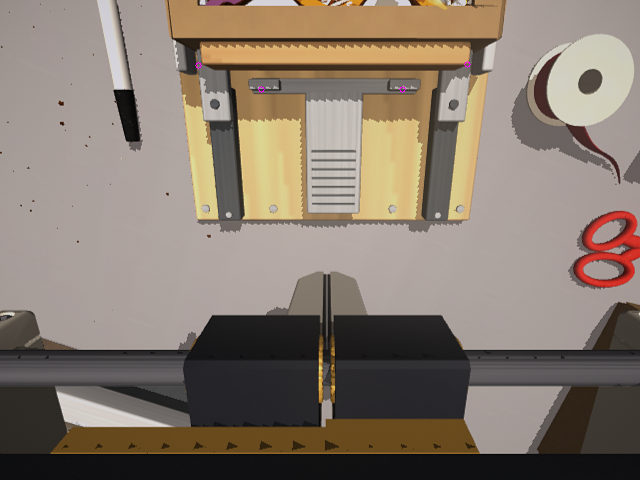

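The wrist view shows the teeth (249–418, row 88) fully behind the bar, whose rear edge is at row 64 against 64 predicted for stop = 0.055. As a last check I'll measure the box against the wall.

Run:
```python
from h import *
import cv2
s=rep()
for u,v,z in [(171,38,.062),(500,38,.062),(203,65,.068),(470,64,.068),(260,84,.047)]: print(u,v,wray(u,v,z,s)[1].round(4))
im=robot.read_camera("top")
cv2.imwrite("pics/t6.png",cv2.resize(im[150:295,235:375,::-1],None,fx=4,fy=4,interpolation=cv2.INTER_CUBIC))
```

```text
t 7.5833 pos [ 0.4989 -0.147   0.1826] jig -0.1445 0.0033 F [-0.2 -0.   0.1] open 0.0003
need rot [ 0.0018 -0.0121  0.0025]
171 38 [0.0005 0.1197]
500 38 [-0.0003 -0.1243]
203 65 [-0.0187  0.0959]
470 64 [-0.0186 -0.102 ]
260 84 [-0.0297  0.0582]
```

View pics/t6.png

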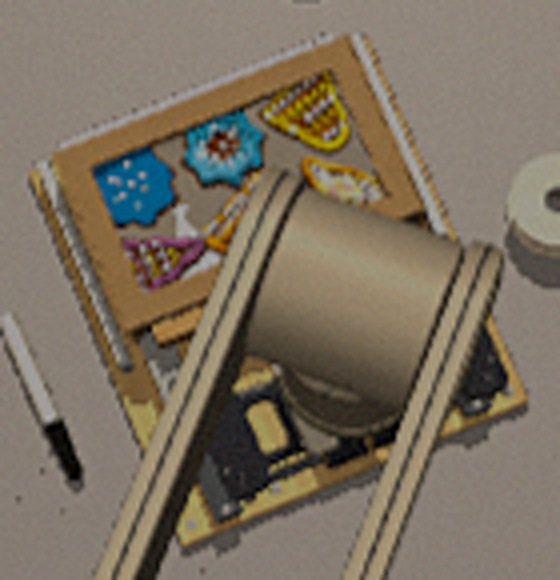

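```bash
python3 -c "
from plant import robot
print(robot.close_job())"
```

```text
the job is handed in; nothing more can be done
None
```

The stop bar is locked behind the catch's teeth, the box is up against the end wall, and I handed the job in at about 7.6 s.

With the fingers shut, I pressed the pedal down to z ≈ 22 mm. Keeping it down, I pushed the bar forward until the force rose to about 42 N with almost no further travel, meaning the box was clamped. Then I eased off, lifted straight up and moved clear.

**Last checks:**
- **Bar:** its rear face measured jig x ≈ −18.7 mm, so stop ≈ 0.055.
- **Catch:** the pedal sprang back up. The teeth stand behind the bar, where they should be for the raised position.
- **Box:** the top view shows no gap between the box and the end wall.
- **Surroundings:** the marker and spool look unmoved in the before and after views. The scissors and the second box were not compared before and after.
- **Robot:** it was clear of everything, with under 1 N on the tool.

**What disagreed or ran high:**
- **Box edge:** a wrist-camera reading of the box's near edge came out about 3–4 mm too far forward, and its width as 244 mm instead of 234 mm. I put that down to imprecise pixel picking and relied on the clamp force and top view instead.
- **Finger position:** at the clamp it implied stop ≈ 0.052, within the calibration error.
- **Pressing force:** the fingertip briefly pressed the pedal with about 50 N at the bottom before I eased it. The wrist force stayed well under 120 N throughout.

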